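# Rinse the pan lids behind the splash guard

## Robot

A 6-joint arm with a two-finger parallel gripper is mounted at the origin on the work surface. World frame = base frame: x ahead of the robot, y to its left, z up, the work surface at z = 0. Lengths are in m, angles in degrees, forces in N, time in s.
With the tool pointing down it reaches from about 0.3 to 0.95 m from the base axis. Payload 3.1 kg.
Tool frame: the origin (TCP) lies on the mounting face of the last link; the fingertips stand 173 mm ahead of it and the grasp point (between the pads) lies arm.grip_depth ahead of it (arm.grip_depth is the distance from the TCP to the grasp point, in m); z points along the fingers, y is the line along which they close (so a half turn about z gives the same grasp; the last joint's range is limited). The gripper opens to 85 mm and grips with 20 to 120 N. Pads are 22 mm wide; open, the fingers measure 114 mm over their backs; the gripper's body (76 mm by 85 mm) begins 54 mm behind the grasp point. The pads swing forward as they close: fully open they stand 13 mm farther back than shut.
Start: joints at [59.891, 17.653, 93.61, -0, 68.738, -3.994], TCP at [0.275, 0.561, 0.405] pointing down, gripper open.
Joint ranges: [-175.34, 175.34], [-45.06, 112.39], [2.9, 150.54], [-68.45, 248.45], [3.09, 151.38], [-168.51, 168.51]. Speed limits (degrees/s): [159.86, 159.86, 180, 180, 180, 180].

## Interface

Orientations are given as a 3x3 rotation matrix whose columns are the frame's x, y, z axes.
In Python, from cell import arm, eyes, order gives the robot as it stands.
- The arm moves only by the tool jog_arm, never from a script. Its arguments are lists of equal length, an entry for each row: "translation": the shift along the world's x, y, z in cm, a list of three; "turn": the turn about the world's z in units of 6 degrees (1.0 is 6 degrees); "jaw": the opening, from -1 (shut) to 1 (fully open). In form: {"translation": [[x, y, z], ...], "turn": [turn, ...], "jaw": [jaw, ...]}. A call has 1 to 8 rows; each row shifts and turns the commanded pose from where the row before left it; what a row does not reach is not made up. A row lasts 1/10 s, in which the tool goes at most 50 mm and 8.59 degrees, less where a joint would pass 70% of its speed; a pose out of reach is approached as far as the arm can. A call with a gripper value outside its range is refused whole. The fingers move at their own pace and stop on an object; "newtons" is the grip in N (left out, the last holds). Time passes only in rows, so rows that do not move let the fingers close. It gives the time, the measured TCP pose, the force, the opening and the grip force at its end, in the units of the state.
- arm.get_obs(): the state, without advancing time (a new reading comes with each control period).
- eyes.snapshot(name): name is "scene" or "top"; returns the picture (480x640x3 uint8, red, green, blue); there is no depth.
- eyes.camera_params(name): a dict with "fx", "fy", "cx", "cy" (pixels), "R" (3x3) and "t" (3): a world point X has camera coordinates R X + t. Camera axes: x right, y down, z forward; pixel columns grow to the right and rows downward; lengths in m; the calibration is good to about 2 mm. A picture is of the moment at which its call begins. camera_params takes no time and is no camera call.
- order.sign_off(): hands the job in; it is judged then, once.
The state is a dict: "time_s": time; "joint_positions": joint angles; "joint_vel": joint speeds; "joint_torque": joint torques, N m; "eef_pos": TCP position; "ee_rot": TCP orientation; "ft_force": force on the tool from outside, world axes, zero at the start; "ft_torque": the same for the moment, N m; "grip_width": finger opening in m; "grip_force": force on a finger pad.
Only numpy, scipy, OpenCV 4.12 (cv2) and the standard library are available. Lean on these libraries where they do the work, as an engineer would, in place of code of your own. Each camera call takes 0.05 s, during which the arm holds its last target. There are 200 camera calls.

## Task

Lay every pan lid from the counter flat in the rinse tray, knob up, side by side and none on top of another, while the splash guard is still leaned back. Then lift the guard's stay off its pin, stand the guard upright and drop the stay's inner hole (the one nearest the guard) over the pin, press the rinse pedal right down to its stop, hold it there for about a second and let it up; never press the pedal unless the guard is pinned upright. Finally re-pin the stay by its middle hole so the lids can air, leave them all lying flat in the tray, and do not disturb the bottle, beaker and bowl.

Things in the scene. Friction and masses are not known exactly. Their poses are not given: they have to be found in the camera images.
- rinse_unit: fixed steel rinse unit; origin on the counter under the centre of its square tray; its x axis points from the tray to the splash guard (roughly away from the robot), y to the left, z up. The guard's hinge line is parallel to y at x = +130, z = 20 mm. The stay runs along x over the line y = -150 mm, outside the tray.
- tray_floor (a point): centre of the tray's floor, on its upper face, 5 mm above the counter; axes as the rinse unit's. The tray is 220 mm square inside, walls 5 mm thick, their tops 34 mm above the counter; it takes four lids two by two (lid centres at x and y = +-55 mm).
- pin_seat (a point): fixed point on the axis of the upright brass pin, at the height where the centre of a stay hole lies when it is seated (132 mm above the counter). The pin is 10 mm thick, round-topped, and stands on a 22 mm post whose flat top (129 mm above the counter) carries the stay's underside; the pin's tip is 16 mm above that top.
- guard (a joint): lean of the splash guard (clear panel in a steel frame, 224 mm wide, 144 mm tall, 0.4 kg) about its hinge line, rad: 0 upright, positive leaning back away from the tray; range -0.06 to 0.70. About 0.60 with the outer hole on the pin, 0.28 with the middle, 0 with the inner. A stiff hinge (0.25 N m) holds it where it is left.
- stay (a joint): angle of the stay about its pivot on the guard (120 mm up from the hinge line), rad; stay + guard angle = slope of the stay, positive with the knob end raised; range -0.80 to 0.60. Falls by its own weight (0.15 kg). Raise the knob about 45 mm to clear the pin at any hole; moving the lifted knob along the unit's x carries the guard with it.
- hole_inner (a point): centre of the stay's hole nearest the guard, mid-thickness. The stay is a flat dark steel bar 30 mm wide and 6 mm thick, from its pivot on the guard 245 mm towards the robot (unit's -x), with three square 14.5 mm holes centred 120 (inner), 154 (middle) and 188 mm (outer) from the pivot and its knob at 225 mm.
- hole_middle (a point): centre of the stay's middle hole (154 mm from the pivot), mid-thickness.
- hole_outer (a point): centre of the stay's hole nearest the knob (188 mm from the pivot), mid-thickness; it is on the pin at the start.
- stay_knob (a point): point on the axis of the stay's grip, a black upright cylinder 18 mm across near the bar's free end, from 3 to 45 mm above the bar's mid-thickness; this point is 26 mm above mid-thickness. Grip from above, fingers closing across the bar; it may tilt in the grip as the stay slopes.
- pedal_base: fixed housing of the rinse pedal, a steel plate 170 by 90 mm; origin on the counter below, x axis pointing from the pad to the pedal's hinge (roughly away from the robot). The pedal's hinge line is at x = +15, z = 30 mm.
- pedal (a joint): how far the rinse pedal is pressed, rad: 0 up, 0.26 on its stop (then level). Spring return; pushing at the pad takes about 6 N at first and 13 N at the stop.
- pedal_pad (a point): centre of the top face of the pedal's black rubber pad (60 by 64 mm), 105 mm from the hinge line: about 64 mm above the counter when up, 37 mm when on its stop. Push it straight down.
- lid0: one of up to four identical pan lids (None if absent): aluminium disc 88 mm across, 5 mm thick at the rim, doming to 13 mm, with an upright black cylindrical knob 22 mm across on its centre, from 12 to 44 mm above the underside. Mass about 0.13 kg. Origin: centre of the underside; z points up through the knob.
- lid1: one of up to four identical pan lids (None if absent): aluminium disc 88 mm across, 5 mm thick at the rim, doming to 13 mm, with an upright black cylindrical knob 22 mm across on its centre, from 12 to 44 mm above the underside. Mass about 0.13 kg. Origin: centre of the underside; z points up through the knob.
- lid2: one of up to four identical pan lids (None if absent): aluminium disc 88 mm across, 5 mm thick at the rim, doming to 13 mm, with an upright black cylindrical knob 22 mm across on its centre, from 12 to 44 mm above the underside. Mass about 0.13 kg. Origin: centre of the underside; z points up through the knob.
- lid3: one of up to four identical pan lids (None if absent): aluminium disc 88 mm across, 5 mm thick at the rim, doming to 13 mm, with an upright black cylindrical knob 22 mm across on its centre, from 12 to 44 mm above the underside. Mass about 0.13 kg. Origin: centre of the underside; z points up through the knob.
- detergent: bystander: white bottle with a blue cap, 64 mm across, 170 mm tall; origin centre of its underside.
- beaker: bystander: glass beaker 68 mm across, 100 mm tall; origin centre of its underside.
- bowl: bystander: steel bowl 100 mm across, 50 mm tall; origin centre of its underside.
Things that resemble listed ones, but are neither listed nor needed, are in the scene too. Leave any blue or red look-alike of the lid0 alone.

How it is judged (in metres and radians):
On the way, in this order (a step that is already met when the one before it is completed fails the run):
1. all lids lie flat in the tray, the guard still leaned back (x of lid0 in the frame of tray_floor between -0.069 and 0.069 m and y of lid0 in the frame of tray_floor between -0.069 and 0.069 m and z of each of lid0, lid1, lid2, lid3 in the frame of tray_floor below 0.006 m and angle between each of lid0, lid1, lid2, lid3's own z axis and vertical below 0.08 rad and x of lid1 in the frame of tray_floor between -0.069 and 0.069 m and y of lid1 in the frame of tray_floor between -0.069 and 0.069 m and x of lid2 in the frame of tray_floor between -0.069 and 0.069 m and y of lid2 in the frame of tray_floor between -0.069 and 0.069 m and x of lid3 in the frame of tray_floor between -0.069 and 0.069 m and y of lid3 in the frame of tray_floor between -0.069 and 0.069 m and value of joint guard above 0.45 rad), for 0.2 s.
2. the guard stands upright with the stay's inner hole seated on the pin (distance between hole_inner and pin_seat below 0.008 m and value of joint guard below 0.06 rad), for 0.2 s.
3. the pedal is held on its stop with the guard pinned upright (value of joint pedal above 0.235 rad and distance between hole_inner and pin_seat below 0.008 m), for 0.5 s.
At the end, for the whole second after the job is handed in: The stay's middle hole is seated on the pin (hole centre within 8 mm of the seat point, guard lean 0.2 to 0.36 rad), the pedal is up, and every lid present lies still and flat (within 0.08 rad) on the tray's floor, wholly inside the tray (x of lid0 in the frame of tray_floor between -0.069 and 0.069 m and y of lid0 in the frame of tray_floor between -0.069 and 0.069 m and z of each of lid0, lid1, lid2, lid3 in the frame of tray_floor below 0.006 m and angle between each of lid0, lid1, lid2, lid3's own z axis and vertical below 0.08 rad and x of lid1 in the frame of tray_floor between -0.069 and 0.069 m and y of lid1 in the frame of tray_floor between -0.069 and 0.069 m and x of lid2 in the frame of tray_floor between -0.069 and 0.069 m and y of lid2 in the frame of tray_floor between -0.069 and 0.069 m and x of lid3 in the frame of tray_floor between -0.069 and 0.069 m and y of lid3 in the frame of tray_floor between -0.069 and 0.069 m and distance between hole_middle and pin_seat below 0.008 m and value of joint guard between 0.2 and 0.36 rad and value of joint pedal below 0.04 rad and linear speed of each of lid0, lid1, lid2, lid3 below 0.02 m/s); the robot touches nothing.
It fails at once if the pedal is pressed (more than half way) while the stay's inner hole is not on the pin (value of joint pedal above 0.13 rad and not (distance between hole_inner and pin_seat below 0.012 m)).
It fails at once if the bottle, beaker or bowl is pushed more than 40 mm or knocked over (distance of any of detergent, beaker, bowl from where it was at the start of the episode above 0.04 m or angle between any of detergent, beaker, bowl's own z axis and vertical above 0.5 rad).
Of lid0, lid1, lid2, lid3 only 2 to 4 are there at a start; the rules pass over those that are not, and their reading is None.
At some moment in a run one of lid0, lid1, lid2, lid3 may be knocked a few centimetres aside while the robot is not near it.
Once in a run the grip may slacken for a moment while it holds something.
It also fails if it takes over 210 s, if anything falls off the work surface, if the arm or the gripper's body presses on something with over 40 N, if the wrist force passes 120 N, or if a joint passes its speed limit or range.

## Working session

There is one attempt and no reset: what is moved stays moved. The work goes in short steps, Python scripts to look and compute and a tool call to move; the robot and the scene stay as the last step left them, time stands still between calls to the robot, and variables do not carry over. Pictures are saved under pics/ and viewed, at most 14 in all, crops included, and the job is handed in when it is done.

Besides the shell and the picture viewer there is one more tool, called after ">>>" by a JSON object that holds its "fn" and its "kwargs", one argument or row to a line. jog_arm: Moves the arm, as the interface text tells. Its arguments: {"type":"object","properties":{"translation":{"type":"array"},"turn":{"type":"array"},"jaw":{"type":"array"},"newtons":{"type":"number"}},"required":["translation","turn","jaw"]}

```bash
mkdir -p pics; ls; python3 - <<'E'
from cell import arm,eyes,order
import cv2,numpy as np
for n in("scene","top"):
    cv2.imwrite(f"pics/{n}0.png",eyes.snapshot(n)[:,:,::-1])
    p=eyes.camera_params(n);print(n,{k:np.round(v,4).tolist() for k,v in p.items()})
print(arm.grip_depth);print(arm.get_obs())
E
```

```text
pics
scene {'fx': 598.0334, 'fy': 598.0334, 'cx': 307.8009, 'cy': 228.076, 'R': [[-0.1307, 0.9913, 0.0184], [0.5627, 0.0894, -0.8218], [-0.8163, -0.097, -0.5695]], 't': [0.1106, -0.1977, 1.7145]}
top {'fx': 482.393, 'fy': 482.393, 'cx': 319.4316, 'cy': 233.554, 'R': [[-0.0178, -0.9997, -0.0146], [-0.9988, 0.0184, -0.0455], [0.0458, 0.0138, -0.9989]], 't': [-0.0032, 0.5341, 1.0809]}
0.1547
{'time_s': 0.1, 'joint_positions': array([ 5.98906543e+01,  1.77019568e+01,  9.36825160e+01, -4.63714231e-04,
        6.87366641e+01, -3.99481809e+00]), 'joint_vel': array([ 0.02427159, -0.04717207, -0.12814577, -0.03285701,  0.09389974,
        0.02779126]), 'joint_torque': array([-1.20089459e-03, -4.16405118e+01, -2.77646577e+01, -2.24277833e-04,
        3.94559276e-03, -1.25530920e-05]), 'eef_pos': array([0.2749508 , 0.56084812, 0.40353258]), 'ee_rot': array([[-8.97917220e-01,  4.40163100e-01, -1.05408557e-03],
       [ 4.40164340e-01,  8.97915361e-01, -1.83274469e-03],
       [ 1.39773038e-04, -2.10962390e-03, -9.99997765e-01]]), 'ft_force': array([-0.34686805, -0.71217817,  0.19966059]), 'ft_torque': array([-0.0565625 ,  0.03688215,  0.03662393]), 'grip_force': 0.0, 'grip_width': 0.08535564805593392}
```

View pics/top0.png

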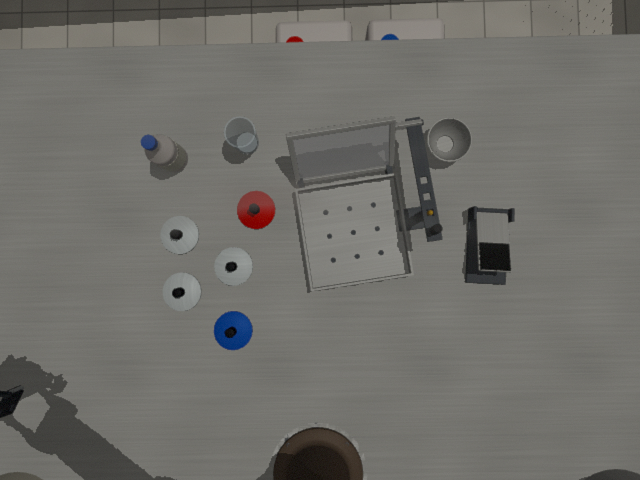

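View pics/scene0.png

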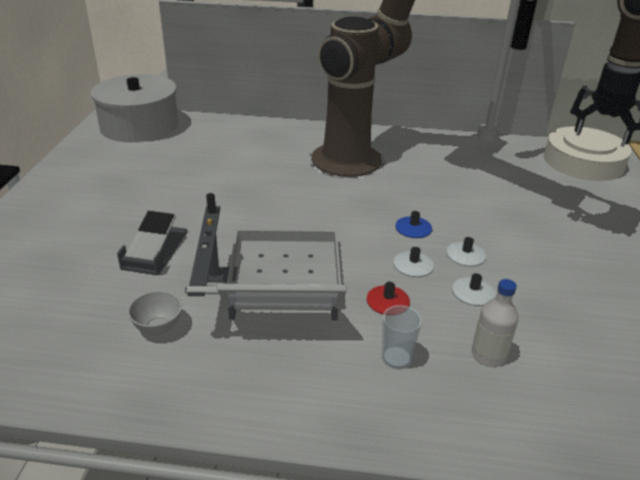

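The top view shows white lids with black knobs at about (180,235), (233,266) and (182,292). The look-alikes are red at (256,210) and blue at (233,330). The pin is at (430,212), the stay knob near (434,230), the pad near (495,257) and the middle of the tray near (353,232).

The three white/aluminium discs match the lid description. The red and blue ones are the ones to leave alone. I'll confirm this in a crop while measuring.

```bash
cat > h.py <<'E'
from cell import arm,eyes,order
import cv2,numpy as np
P={n:eyes.camera_params(n) for n in("scene","top")}
def snap(n,f=None):
    im=eyes.snapshot(n)[:,:,::-1].copy()
    if f: cv2.imwrite(f"pics/{f}.png",im)
    return im
def ray(n,u,v,z):
    p=P[n];R=np.array(p["R"]);t=np.array(p["t"]);C=-R.T@t
    d=R.T@np.array([(u-p["cx"])/p["fx"],(v-p["cy"])/p["fy"],1]);return C+d*(z-C[2])/d[2]
def proj(n,X):
    p=P[n];c=np.array(p["R"])@X+np.array(p["t"]);return np.array([p["fx"]*c[0]/c[2]+p["cx"],p["fy"]*c[1]/c[2]+p["cy"]])
def blobs(mask,lo=15,hi=1e5):
    k,_,s,c=cv2.connectedComponentsWithStats(mask.astype(np.uint8))
    return [(c[i].round(1).tolist(),s[i].tolist()) for i in range(1,k) if lo<s[i][4]<hi]
def lids(im):
    a=im.astype(int);m=a.min(2)>150;m[:, :][:100]=0
    m[:,270:]=0;out=[]
    for c,s in blobs(cv2.morphologyEx(m.astype(np.uint8),cv2.MORPH_CLOSE,np.ones((5,5))),500,2500):
        out.append((c,s,ray("top",*c,0.008).round(4).tolist()))
    return out
def enlarge(im,x0,y0,x1,y1,k,f): cv2.imwrite(f"pics/{f}.png",cv2.resize(im[y0:y1,x0:x1],None,fx=k,fy=k,interpolation=cv2.INTER_CUBIC))
E
python3 - <<'E'
from h import *
im=snap("top");a=im.astype(int);hsv=cv2.cvtColor(im,cv2.COLOR_BGR2HSV)
print(*lids(im),sep="\n")
print("dark",*[b for b in blobs(a.max(2)<45,15,1500) if b[0][1]<400],sep="\n")
print("brass",blobs((hsv[:,:,1]>150)&(hsv[:,:,0]>12)&(hsv[:,:,0]<35)&(hsv[:,:,2]>80),3))
A=np.hstack([cv2.resize(im[180:360,150:290],None,fx=2.5,fy=2.5),cv2.resize(im[110:290,285:455],None,fx=2.5,fy=2.5)])
cv2.imwrite("pics/crop1.png",A);print(A.shape)
for q in[(353,232),(326,212),(373,205),(334,260),(381,252)]:print(ray("top",*q,.005).round(4))
E
```

```text
dark
([472.8, 248.3], [465, 207, 32, 75, 678])
([254.9, 211.3], [251, 209, 8, 5, 23])
([509.6, 214.7], [508, 209, 4, 13, 45])
([418.7, 215.9], [413, 210, 10, 12, 63])
([433.1, 230.2], [426, 224, 15, 13, 121])
([176.2, 234.9], [171, 231, 11, 8, 67])
([494.3, 256.3], [479, 243, 32, 28, 772])
([230.6, 266.4], [226, 262, 11, 10, 75])
([177.9, 292.3], [173, 288, 11, 10, 89])
([230.2, 332.0], [225, 327, 11, 11, 88])
brass [([430.5, 212.0], [429, 210, 4, 5, 16])]
(450, 775, 3)
[ 0.5364 -0.0893  0.005 ]
[ 0.5833 -0.0286  0.005 ]
[ 0.5972 -0.1362  0.005 ]
[ 0.4734 -0.0448  0.005 ]
[ 0.4897 -0.1519  0.005 ]
```

View pics/crop1.png

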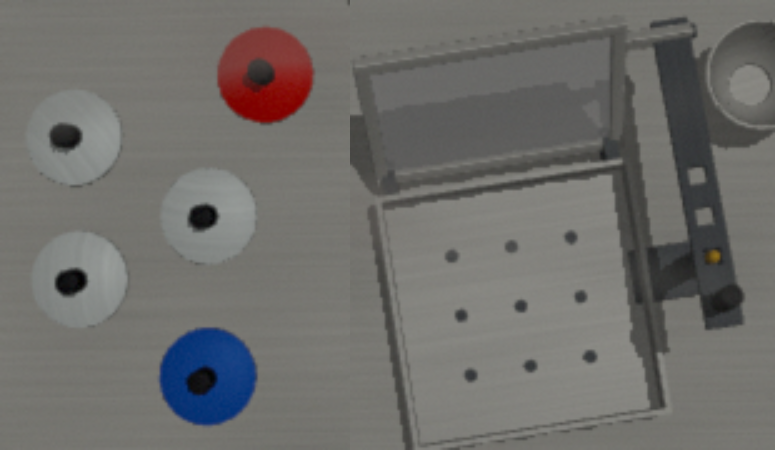

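The crop confirms three plain aluminium lids with their disc centres at about (180.0,234.8), (233.2,266.0) and (181.8,291.6). The red and blue ones are decoys. The pin shows through the outer hole, with the knob beyond it.

```bash
cat >> h.py <<'E'
YAW=np.radians(8.3);O=np.array([.536,-.090])
def U(x,y): c,s=np.cos(YAW),np.sin(YAW);return O+np.array([c*x-s*y,s*x+c*y])/1000
def inU(X): c,s=np.cos(YAW),np.sin(YAW);d=(np.asarray(X)[:2]-O)*1000;return np.array([c*d[0]+s*d[1],-s*d[0]+c*d[1]])
def st():
    o=arm.get_obs();R=o["ee_rot"];print("t",round(o["time_s"],2),"p",(o["eef_pos"]*100).round(2),"yaw",np.degrees(np.arctan2(R[1,1],R[0,1])).round(2),"w",round(o["grip_width"],4),"gf",round(float(o["grip_force"]),1),"F",o["ft_force"].round(1))
E
python3 - <<'E'
from h import *
for n,q in dict(A=(180,234.8),B=(233.2,266),C=(181.8,291.6)).items():print(n,ray("top",*q,.005).round(4))
for n,q in dict(A=(176,234),B=(230.6,266.2),C=(177.7,292)).items():print(n,ray("top",*q,.040).round(4))
print("pin",ray("top",430.5,212,.143),inU(ray("top",430.5,212,.143)))
print("pad",ray("top",494.5,256.5,.064))
for s in[(-55,55),(55,55),(-55,-55)]:print(s,U(*s).round(4))
st()
E
```

```text
A [0.5373 0.3066 0.005 ]
B [0.4638 0.1852 0.005 ]
C [0.4077 0.3031 0.005 ]
A [0.5375 0.3049 0.04  ]
B [0.4641 0.1841 0.04  ]
C [0.4094 0.3016 0.04  ]
pin [ 0.56681195 -0.23659071  0.143     ] [   9.3279407  -149.50317902]
pad [ 0.47542986 -0.38768685  0.064     ]
(-55, 55) [ 0.4736 -0.0435]
(55, 55) [ 0.5825 -0.0276]
(-55, -55) [ 0.4895 -0.1524]
t 0.15 p [27.5  56.09 40.37] yaw 63.89 w 0.0853 gf 0.0 F [-0.3 -0.2 -0.2]
```

>>> {"fn": "jog_arm", "kwargs": {
  "translation": [
    [1.9, -3.8, -1.3],
    [1.9, -3.8, -1.3],
    [1.9, -3.8, -1.3],
    [1.9, -3.8, -1.3],
    [1.9, -3.8, -1.3],
    [1.9, -3.8, -1.3],
    [1.9, -3.8, -1.3],
    [1.9, -3.8, -1.3]
  ],
  "turn": [0.7, 0.7, 0.7, 0.7, 0.7, 0.7, 0.7, 0.8],
  "jaw": [0.2, 0.2, 0.2, 0.2, 0.2, 0.2, 0.2, 0.2],
  "newtons": 40
}}

```text
time_s: 0.95
eef_pos: [0.4275, 0.2556, 0.3001]
ee_rot: [[-0.99, -0.144, 0.0], [-0.144, 0.99, 0.0], [-0.0, -0.0, -1.0]]
ft_force: [1.1, -0.7, -0.6]
grip_width: 0.0509
grip_force: 0.0
```

>>> {"fn": "jog_arm", "kwargs": {
  "translation": [
    [1.9, -3.6, -1.5],
    [1.8, -3.5, -1.5],
    [0, 0, 0],
    [0, 0, 0]
  ],
  "turn": [0, 0, 0, 0],
  "jaw": [0.2, 0.2, 0.2, 0.2]
}}

```text
time_s: 1.35
eef_pos: [0.4642, 0.1854, 0.2701]
ee_rot: [[-0.99, -0.138, -0.002], [-0.138, 0.99, -0.0], [0.002, 0.0, -1.0]]
ft_force: [-0.2, 0.1, -0.4]
grip_width: 0.0511
grip_force: 0.0
```

```bash
python3 -c "
from h import *
st()"
```

```text
t 1.35 p [46.42 18.54 27.01] yaw 97.93 w 0.0511 gf 0.0 F [-0.2  0.1 -0.4]
```

>>> {"fn": "jog_arm", "kwargs": {
  "translation": [
    [0, -0.1, -3.9],
    [0, 0, -3.0],
    [0, 0, -1.0],
    [0, 0, 0],
    [0, 0, 0],
    [0, 0, 0],
    [0, 0, 0],
    [0, 0, 0]
  ],
  "turn": [0, 0, 0, 0, 0, 0, 0, 0],
  "jaw": [0.2, 0.2, 0.2, 0.2, -0.8, -0.8, -0.8, -0.8]
}}

```text
time_s: 2.15
eef_pos: [0.4653, 0.1858, 0.1935]
ee_rot: [[-0.99, -0.141, 0.004], [-0.14, 0.99, 0.002], [-0.004, 0.001, -1.0]]
ft_force: [-0.8, 1.0, 6.6]
grip_width: 0.0206
grip_force: 39.7
```

>>> {"fn": "jog_arm", "kwargs": {
  "translation": [
    [0, 0, 2.0],
    [0, 0, 4.0],
    [0, 0, 3.0],
    [0, 0, 0]
  ],
  "turn": [0, 0, 0, 0],
  "jaw": [-0.8, -0.8, -0.8, -0.8]
}}

```text
time_s: 2.55
eef_pos: [0.4665, 0.1858, 0.2865]
ee_rot: [[-0.99, -0.141, 0.01], [-0.141, 0.99, 0.003], [-0.01, 0.001, -1.0]]
ft_force: [0.3, 1.1, -0.5]
grip_width: 0.0205
grip_force: 39.5
```

>>> {"fn": "jog_arm", "kwargs": {
  "translation": [
    [0.1, -3.0, 0],
    [0.1, -4.0, 0],
    [0.1, -4.5, 0],
    [0.1, -4.5, 0],
    [0.1, -4.0, 0],
    [0.1, -2.9, 0],
    [0, 0, -2],
    [0, 0, 0]
  ],
  "turn": [0, 0, 0, 0, 0, 0, 0, 0],
  "jaw": [-0.8, -0.8, -0.8, -0.8, -0.8, -0.8, -0.8, -0.8]
}}

```text
time_s: 3.35
eef_pos: [0.4681, -0.0446, 0.259]
ee_rot: [[-0.99, -0.138, -0.007], [-0.138, 0.99, 0.001], [0.006, 0.002, -1.0]]
ft_force: [-0.4, 0.2, -2.2]
grip_width: 0.0205
grip_force: 39.6
```

```bash
python3 -c "
from h import *
st();im=snap('top','top1');s=snap('scene')
enlarge(s,200,180,520,380,2.5,'s1')
o=arm.get_obs();print(inU(o['eef_pos']))"
```

```text
t 3.35 p [46.81 -4.46 25.9 ] yaw 97.94 w 0.0205 gf 39.6 F [-0.4  0.2 -2.2]
[-59.46006437  55.51876689]
```

View pics/s1.png

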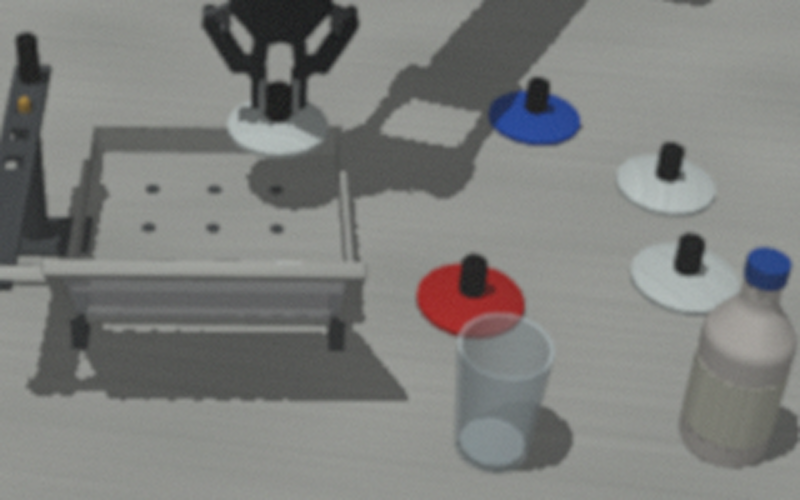

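The lid is held level over the near-left quarter of the tray, and the other two lids and both decoys are undisturbed.

>>> {"fn": "jog_arm", "kwargs": {
  "translation": [
    [0.5, 0.1, 0],
    [0, 0, -2.5],
    [0, 0, -2.0],
    [0, 0, -1.0],
    [0, 0, -0.5],
    [0, 0, 0],
    [0, 0, 0]
  ],
  "turn": [0, 0, 0, 0, 0, 0, 0],
  "jaw": [-0.8, -0.8, -0.8, -0.8, -0.8, -0.8, -0.8]
}}

```text
time_s: 4.15
eef_pos: [0.4758, -0.0427, 0.2024]
ee_rot: [[-0.99, -0.141, 0.001], [-0.141, 0.99, -0.0], [-0.001, -0.001, -1.0]]
ft_force: [-0.1, -0.1, -0.4]
grip_width: 0.0204
grip_force: 39.6
```

>>> {"fn": "jog_arm", "kwargs": {
  "translation": [
    [0, 0, -0.3],
    [0, 0, 0],
    [0, 0, 0],
    [0, 0, 0],
    [0, 0, 0],
    [0, 0, 0]
  ],
  "turn": [0, 0, 0, 0, 0, 0],
  "jaw": [-0.8, -0.8, -0.8, 0.1, 0.1, 0.1]
}}

```text
time_s: 4.75
eef_pos: [0.4753, -0.0429, 0.1989]
ee_rot: [[-0.99, -0.141, 0.0], [-0.141, 0.99, -0.0], [-0.0, -0.0, -1.0]]
ft_force: [-0.5, -0.7, 0.7]
grip_width: 0.0469
grip_force: 0.0
```

>>> {"fn": "jog_arm", "kwargs": {
  "translation": [
    [0, 0, 3.0],
    [0, 0, 5.0],
    [-0.9, 4.9, 0],
    [-0.9, 4.9, 0],
    [-0.9, 4.9, 0],
    [-0.9, 4.9, 0],
    [-0.9, 4.9, 0],
    [-0.9, 4.9, 0]
  ],
  "turn": [0, 0, 0, 0, 0, 0, 0, 0],
  "jaw": [0.1, 0.2, 0.2, 0.2, 0.2, 0.2, 0.2, 0.2]
}}

```text
time_s: 5.55
eef_pos: [0.4204, 0.2531, 0.279]
ee_rot: [[-0.99, -0.141, 0.001], [-0.141, 0.99, 0.0], [-0.001, 0.0, -1.0]]
ft_force: [0.6, -0.3, -0.2]
grip_width: 0.0512
grip_force: 0.0
```

```bash
cat >> h.py <<'E'
def knobs(im):
    a=im.astype(int)
    for c,s in blobs(a.max(2)<45,30,200): print([round(x) for x in c],s[4],ray("top",*c,.030).round(3)[:2],inU(ray("top",*c,.035)).round(0))
E
python3 -c "
from h import *
st();im=snap('top');enlarge(im,140,190,440,310,2.6,'t2');knobs(im)"
```

```text
t 5.55 p [42.04 25.31 27.9 ] yaw 98.08 w 0.0512 gf 0.0 F [ 0.6 -0.3 -0.2]
[510, 215] 45 [ 0.567 -0.436] [ -19. -345.]
[419, 215] 37 [ 0.571 -0.235] [  13. -148.]
[433, 231] 82 [ 0.535 -0.265] [ -27. -172.]
[176, 235] 62 [0.536 0.307] [ 56. 392.]
[333, 260] 58 [ 0.473 -0.042] [-55.  57.]
[90, 312] 124 [0.368 0.502] [-80. 608.]
[129, 332] 178 [0.323 0.414] [-138.  527.]
[230, 332] 87 [0.319 0.188] [-174.  306.]
[105, 361] 47 [0.259 0.467] [-193.  589.]
[93, 390] 137 [0.197 0.494] [-250.  624.]
[137, 396] 51 [0.181 0.397] [-280.  531.]
```

View pics/t2.png

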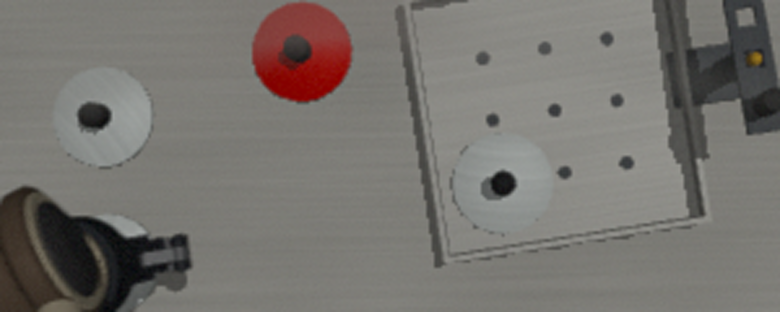

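The first lid lies in the tray at about unit (-55,57), and lid A is still at pixel (180,235). Next is lid C.

>>> {"fn": "jog_arm", "kwargs": {
  "translation": [
    [-0.6, 2.5, 0],
    [-0.6, 2.4, -2.0],
    [0, 0, -3.5],
    [0, 0, -2.0],
    [0, 0, -0.9],
    [0, 0, 0]
  ],
  "turn": [0, 0, 0, 0, 0, 0],
  "jaw": [0.2, 0.2, 0.2, 0.2, 0.2, 0.2]
}}

```text
time_s: 6.2
eef_pos: [0.4086, 0.2996, 0.1934]
ee_rot: [[-0.99, -0.141, -0.003], [-0.141, 0.99, -0.002], [0.003, -0.001, -1.0]]
ft_force: [0.5, -0.2, 0.2]
grip_width: 0.0513
grip_force: 0.0
```

>>> {"fn": "jog_arm", "kwargs": {
  "translation": [
    [0, 0, 0],
    [0, 0, 0],
    [0, 0, 0],
    [0, 0, 0],
    [0, 0, 2.0],
    [0, 0, 4.0],
    [0, 0, 3.0],
    [0, 0, 0]
  ],
  "turn": [0, 0, 0, 0, 0, 0, 0, 0],
  "jaw": [-0.8, -0.8, -0.8, -0.8, -0.8, -0.8, -0.8, -0.8]
}}

```text
time_s: 7.0
eef_pos: [0.4111, 0.3013, 0.2892]
ee_rot: [[-0.99, -0.141, 0.009], [-0.141, 0.99, 0.005], [-0.009, 0.004, -1.0]]
ft_force: [0.8, -0.1, -0.4]
grip_width: 0.0207
grip_force: 39.3
```

>>> {"fn": "jog_arm", "kwargs": {
  "translation": [
    [1.7, -3.3, 0],
    [2.3, -4.3, 0],
    [2.3, -4.5, 0],
    [2.3, -4.5, 0],
    [2.3, -4.5, 0],
    [2.3, -4.5, 0],
    [2.2, -4.2, 0],
    [1.7, -3.3, 0]
  ],
  "turn": [0, 0, 0, 0, 0, 0, 0, 0],
  "jaw": [-0.8, -0.8, -0.8, -0.8, -0.8, -0.8, -0.8, -0.8]
}}

```text
time_s: 7.8
eef_pos: [0.5793, -0.0316, 0.2832]
ee_rot: [[-0.99, -0.139, -0.002], [-0.139, 0.99, -0.0], [0.002, 0.0, -1.0]]
ft_force: [0.9, 0.9, -2.3]
grip_width: 0.0207
grip_force: 39.4
```

>>> {"fn": "jog_arm", "kwargs": {
  "translation": [
    [0, 0, -2.5],
    [0, 0, 0],
    [0, 0, 0]
  ],
  "turn": [0, 0, 0],
  "jaw": [-0.8, -0.8, -0.8]
}}

```text
time_s: 8.1
eef_pos: [0.5776, -0.0286, 0.2576]
ee_rot: [[-0.99, -0.141, -0.005], [-0.141, 0.99, 0.001], [0.005, 0.002, -1.0]]
ft_force: [-0.3, 0.0, -1.6]
grip_width: 0.0207
grip_force: 39.5
```

>>> {"fn": "jog_arm", "kwargs": {
  "translation": [
    [0.4, 0.1, 0],
    [0, 0, -2.5],
    [0, 0, -2.0],
    [0, 0, -0.9],
    [0, 0, -0.4],
    [0, 0, 0],
    [0, 0, 0]
  ],
  "turn": [0, 0, 0, 0, 0, 0, 0],
  "jaw": [-0.8, -0.8, -0.8, -0.8, -0.8, -0.8, -0.8]
}}

```text
time_s: 8.8
eef_pos: [0.5839, -0.0278, 0.2028]
ee_rot: [[-0.99, -0.141, 0.002], [-0.141, 0.99, -0.0], [-0.002, -0.001, -1.0]]
ft_force: [-0.2, -0.4, -1.6]
grip_width: 0.0205
grip_force: 39.5
```

>>> {"fn": "jog_arm", "kwargs": {
  "translation": [
    [0, 0, -0.3],
    [0, 0, 0],
    [0, 0, 0],
    [0, 0, 0],
    [0, 0, 0],
    [0, 0, 0]
  ],
  "turn": [0, 0, 0, 0, 0, 0],
  "jaw": [-0.8, -0.8, -0.8, 0.1, 0.1, 0.1]
}}

```text
time_s: 9.4
eef_pos: [0.5833, -0.028, 0.1988]
ee_rot: [[-0.99, -0.141, 0.001], [-0.141, 0.99, -0.0], [-0.0, -0.0, -1.0]]
ft_force: [0.3, -0.5, 0.4]
grip_width: 0.0469
grip_force: 0.0
```

>>> {"fn": "jog_arm", "kwargs": {
  "translation": [
    [0, 0, 3.0],
    [0, 0, 5.0],
    [-0.7, 4.9, 0],
    [-0.7, 4.9, 0],
    [-0.7, 4.9, 0],
    [-0.7, 4.9, 0],
    [-0.7, 4.9, 0],
    [0, 0, 0]
  ],
  "turn": [0, 0, 0, 0, 0, 0, 0, 0],
  "jaw": [0.1, 0.2, 0.2, 0.2, 0.2, 0.2, 0.2, 0.2]
}}

```text
time_s: 10.2
eef_pos: [0.5469, 0.2224, 0.2788]
ee_rot: [[-0.989, -0.147, 0.001], [-0.147, 0.989, 0.002], [-0.001, 0.002, -1.0]]
ft_force: [0.4, -0.1, -0.4]
grip_width: 0.051
grip_force: 0.0
```

```bash
python3 -c "
from h import *
st();im=snap('top');enlarge(im,140,190,440,310,2.6,'t3');knobs(im)"
```

```text
t 10.2 p [54.69 22.24 27.88] yaw 98.44 w 0.051 gf 0.0 F [ 0.4 -0.1 -0.4]
[189, 200] 190 [0.614 0.279] [129. 352.]
[110, 213] 51 [0.589 0.456] [130. 531.]
[471, 216] 105 [ 0.565 -0.351] [  -9. -261.]
[510, 215] 43 [ 0.567 -0.436] [ -19. -345.]
[433, 231] 48 [ 0.534 -0.265] [ -27. -171.]
[169, 238] 130 [0.53  0.324] [ 53. 409.]
[134, 247] 40 [0.511 0.404] [ 46. 490.]
[333, 260] 56 [ 0.473 -0.041] [-55.  57.]
[113, 287] 53 [0.423 0.451] [-34. 549.]
[112, 311] 94 [0.369 0.452] [-87. 558.]
[230, 332] 83 [0.319 0.188] [-174.  306.]
```

View pics/t3.png

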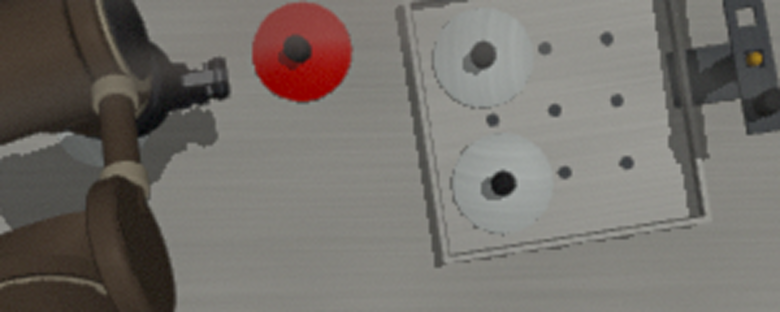

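Both lids lie in the left half of the tray with knobs up. The arm hides lid A, so I'll use its earlier position.

>>> {"fn": "jog_arm", "kwargs": {
  "translation": [
    [-0.5, 4.2, 0],
    [-0.5, 4.1, -2.0],
    [0, 0, -3.5],
    [0, 0, -2.0],
    [0, 0, -0.9],
    [0, 0, 0]
  ],
  "turn": [0, 0, 0, 0, 0, 0],
  "jaw": [0.2, 0.2, 0.2, 0.2, 0.2, 0.2]
}}

```text
time_s: 10.85
eef_pos: [0.5378, 0.2985, 0.1929]
ee_rot: [[-0.99, -0.139, -0.003], [-0.139, 0.99, -0.002], [0.004, -0.001, -1.0]]
ft_force: [-0.0, 0.2, 0.3]
grip_width: 0.0509
grip_force: 0.0
```

>>> {"fn": "jog_arm", "kwargs": {
  "translation": [
    [0, 0, 0],
    [0, 0, 0],
    [0, 0, 0],
    [0, 0, 0],
    [0, 0, 2.0],
    [0, 0, 4.0],
    [0, 0, 3.0],
    [0, 0, 0]
  ],
  "turn": [0, 0, 0, 0, 0, 0, 0, 0],
  "jaw": [-0.8, -0.8, -0.8, -0.8, -0.8, -0.8, -0.8, -0.8]
}}

```text
time_s: 11.65
eef_pos: [0.5402, 0.3011, 0.2901]
ee_rot: [[-0.99, -0.141, 0.009], [-0.141, 0.99, 0.004], [-0.01, 0.003, -1.0]]
ft_force: [0.1, 0.6, -0.5]
grip_width: 0.0205
grip_force: 39.4
```

>>> {"fn": "jog_arm", "kwargs": {
  "translation": [
    [-0.5, -3.5, 0],
    [-0.5, -4.6, 0],
    [-0.5, -4.8, 0],
    [-0.5, -4.8, 0],
    [-0.5, -4.8, 0],
    [-0.5, -4.8, 0],
    [-0.5, -4.8, 0],
    [-0.5, -4.8, 0]
  ],
  "turn": [0, 0, 0, 0, 0, 0, 0, 0],
  "jaw": [-0.8, -0.8, -0.8, -0.8, -0.8, -0.8, -0.8, -0.8]
}}

```text
time_s: 12.45
eef_pos: [0.4967, -0.0705, 0.2834]
ee_rot: [[-0.99, -0.141, -0.002], [-0.141, 0.99, 0.0], [0.002, 0.001, -1.0]]
ft_force: [1.0, 0.4, -0.6]
grip_width: 0.0204
grip_force: 39.4
```

>>> {"fn": "jog_arm", "kwargs": {
  "translation": [
    [-0.6, -4.6, 0],
    [-0.5, -3.3, 0],
    [0, 0, -2.5],
    [0, 0, 0],
    [0, 0, 0]
  ],
  "turn": [0, 0, 0, 0, 0],
  "jaw": [-0.8, -0.8, -0.8, -0.8, -0.8]
}}

```text
time_s: 12.95
eef_pos: [0.486, -0.1473, 0.2582]
ee_rot: [[-0.99, -0.14, -0.004], [-0.141, 0.99, 0.002], [0.004, 0.002, -1.0]]
ft_force: [0.2, -0.2, -1.5]
grip_width: 0.0204
grip_force: 39.5
```

>>> {"fn": "jog_arm", "kwargs": {
  "translation": [
    [0.3, -0.5, 0],
    [0, 0, -2.5],
    [0, 0, -2.0],
    [0, 0, -0.9],
    [0, 0, -0.5],
    [0, 0, 0],
    [0, 0, 0],
    [0, 0, 0]
  ],
  "turn": [0, 0, 0, 0, 0, 0, 0, 0],
  "jaw": [-0.8, -0.8, -0.8, -0.8, -0.8, -0.8, -0.8, -0.8]
}}

```text
time_s: 13.75
eef_pos: [0.491, -0.1529, 0.2017]
ee_rot: [[-0.99, -0.141, 0.002], [-0.141, 0.99, -0.001], [-0.002, -0.001, -1.0]]
ft_force: [-0.2, 1.4, 3.5]
grip_width: 0.0205
grip_force: 39.8
```

>>> {"fn": "jog_arm", "kwargs": {
  "translation": [
    [0, 0, -0.3],
    [0, 0, 0],
    [0, 0, 0],
    [0, 0, 0],
    [0, 0, 0],
    [0, 0, 0]
  ],
  "turn": [0, 0, 0, 0, 0, 0],
  "jaw": [-0.8, -0.8, -0.8, 0.1, 0.1, 0.1]
}}

```text
time_s: 14.35
eef_pos: [0.4902, -0.1529, 0.1976]
ee_rot: [[-0.99, -0.141, 0.0], [-0.141, 0.99, -0.0], [-0.0, -0.0, -1.0]]
ft_force: [-0.7, -0.7, -0.6]
grip_width: 0.0467
grip_force: 0.0
```

>>> {"fn": "jog_arm", "kwargs": {
  "translation": [
    [0, 0, 4.0],
    [0, 0, 5.0],
    [-3.5, 0, 3.0],
    [-4.5, 0, 0],
    [-4.5, 0, 0],
    [0, 0, 0],
    [0, 0, 0]
  ],
  "turn": [0, 0, 0, 0, 0, 0, 0],
  "jaw": [0.1, 0.2, 0.2, 0.2, 0.2, 0.2, 0.2]
}}

```text
time_s: 15.05
eef_pos: [0.3643, -0.1528, 0.3173]
ee_rot: [[-0.99, -0.139, 0.0], [-0.139, 0.99, 0.0], [-0.0, -0.0, -1.0]]
ft_force: [-0.6, 0.6, -0.1]
grip_width: 0.0512
grip_force: 0.0
```

```bash
python3 -c "
from h import *
st();im=snap('top');enlarge(im,150,110,450,320,2.6,'t4');knobs(im);s=snap('scene','scene4')"
```

```text
t 15.05 p [ 36.43 -15.28  31.73] yaw 98.01 w 0.0512 gf 0.0 F [-0.6  0.6 -0.1]
[510, 215] 43 [ 0.567 -0.436] [ -19. -345.]
[419, 215] 37 [ 0.571 -0.235] [  14. -148.]
[433, 230] 96 [ 0.535 -0.265] [ -26. -172.]
[382, 251] 68 [ 0.491 -0.152] [-53. -54.]
[333, 260] 58 [ 0.473 -0.042] [-55.  57.]
[230, 332] 86 [0.319 0.188] [-174.  306.]
[367, 373] 58 [ 0.225 -0.113] [-310.   23.]
[437, 412] 105 [ 0.139 -0.263] [-416. -113.]
[283, 446] 76 [0.069 0.074] [-437.  229.]
[376, 458] 179 [ 0.042 -0.128] [-492.   34.]
```

View pics/t4.png

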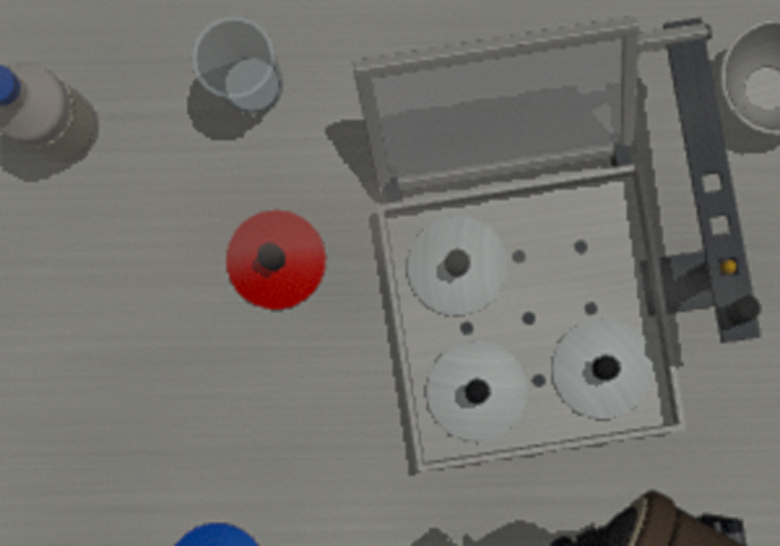

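All three lids lie flat in the tray with the guard still leaned back, and the red and blue decoys are untouched. Next is the stay knob.

>>> {"fn": "jog_arm", "kwargs": {
  "translation": [
    [0, -1.0, 3.3],
    [0, -2.0, 3.0],
    [3.0, -2.0, 0.5],
    [3.8, -1.5, 0],
    [3.8, -1.2, 0],
    [3.8, -1.2, 0],
    [2.5, 0, 0],
    [0, 0, 0]
  ],
  "turn": [0, 0, 0, 0, 0, 0, 0, 0],
  "jaw": [0.2, 0.2, 0.2, 0.2, 0.2, 0.2, 0.2, 0.2],
  "newtons": 60
}}

```text
time_s: 15.95
eef_pos: [0.5384, -0.2424, 0.3853]
ee_rot: [[-0.99, -0.142, 0.003], [-0.142, 0.99, -0.001], [-0.003, -0.001, -1.0]]
ft_force: [-0.2, 0.1, 0.1]
grip_width: 0.0512
grip_force: 0.0
```

```bash
python3 -c "
from h import *
st();print(ray('top',433,230,.165),U(-25,-150))
im=cv2.imread('pics/scene4.png').astype(int)
for b in blobs(im[180:230,190:230].max(2)<50,10):print(b)
X=np.array([*U(-25,-150),.160]);print(proj('scene',X),proj('top',X))
s=snap('scene');enlarge(s,130,150,380,340,3,'s5')"
```

```text
t 15.95 p [ 53.84 -24.24  38.53] yaw 98.19 w 0.0512 gf 0.0 F [-0.2  0.1  0.1]
[ 0.52975721 -0.23566284  0.165     ] [ 0.53291529 -0.24203777]
([21.3, 24.4], [17, 14, 12, 20, 136])
[211.0620969  202.95242249] [435.66289062 228.46056203]
```

View pics/s5.png

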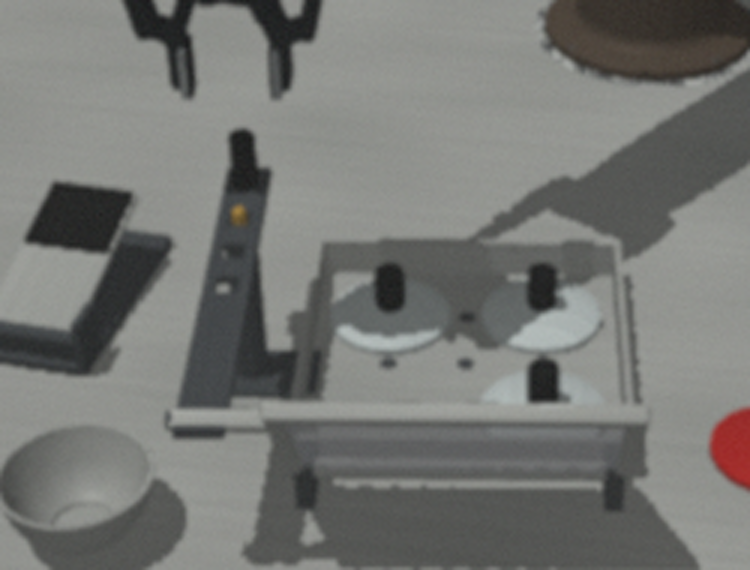

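The knob is where I predicted, at scene pixel (211,204), and the fingers straddle its line. I'll go down, grip and lift.

>>> {"fn": "jog_arm", "kwargs": {
  "translation": [
    [-0.5, 0.1, -1.0],
    [0, 0, -2.5],
    [0, 0, -2.0],
    [0, 0, -0.9],
    [0, 0, 0],
    [0, 0, 0]
  ],
  "turn": [0, 0, 0, 0, 0, 0],
  "jaw": [0.2, 0.2, 0.2, 0.2, 0.2, 0.2]
}}

```text
time_s: 16.6
eef_pos: [0.529, -0.241, 0.3221]
ee_rot: [[-0.99, -0.14, 0.0], [-0.14, 0.99, -0.0], [-0.0, -0.0, -1.0]]
ft_force: [0.1, -0.2, 0.7]
grip_width: 0.0516
grip_force: 0.0
```

>>> {"fn": "jog_arm", "kwargs": {
  "translation": [
    [0, 0, 0],
    [0, 0, 0],
    [0, 0, 0],
    [0, 0, 0],
    [0, 0, 0]
  ],
  "turn": [0, 0, 0, 0, 0],
  "jaw": [-0.9, -0.9, -0.9, -0.9, -0.9]
}}

```text
time_s: 17.1
eef_pos: [0.5297, -0.2417, 0.323]
ee_rot: [[-0.99, -0.141, 0.002], [-0.141, 0.99, -0.003], [-0.002, -0.003, -1.0]]
ft_force: [-0.2, -4.6, 5.3]
grip_width: 0.0162
grip_force: 58.6
```

>>> {"fn": "jog_arm", "kwargs": {
  "translation": [
    [0, 0, 1.0],
    [0, 0, 1.0],
    [0.2, 0, 1.0],
    [0.2, 0, 1.0],
    [0.2, 0, 1.0],
    [0, 0, 0],
    [0, 0, 0]
  ],
  "turn": [0, 0, 0, 0, 0, 0, 0],
  "jaw": [-0.9, -0.9, -0.9, -0.9, -0.9, -0.9, -0.9]
}}

```text
time_s: 17.8
eef_pos: [0.5351, -0.2412, 0.3709]
ee_rot: [[-0.99, -0.141, -0.0], [-0.141, 0.99, -0.001], [0.0, -0.001, -1.0]]
ft_force: [2.0, -4.7, -3.2]
grip_width: 0.0163
grip_force: 58.6
```

```bash
python3 -c "
from h import *
st();print(inU(arm.get_obs()['eef_pos']));s=snap('scene');enlarge(s,130,130,380,320,3,'s6')"
```

```text
t 17.8 p [ 53.51 -24.12  37.09] yaw 98.12 w 0.0163 gf 58.6 F [ 2.  -4.7 -3.2]
[ -22.71983118 -149.4429915 ]
```

View pics/s6.png

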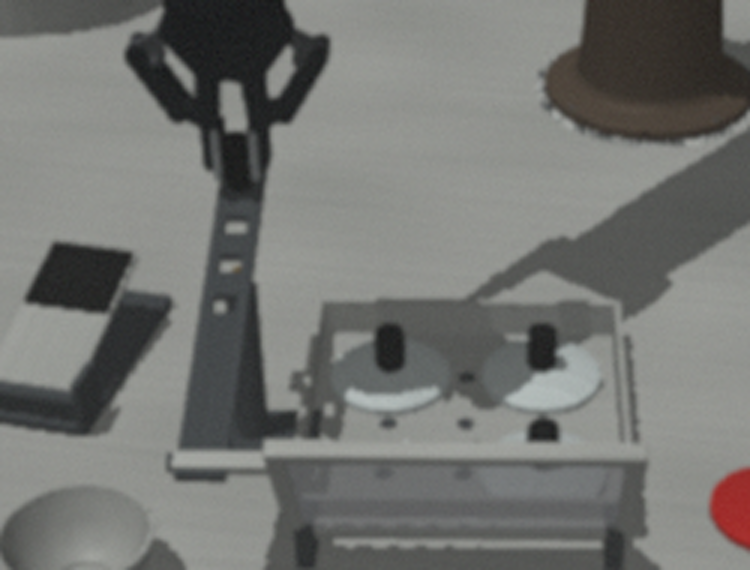

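The stay is lifted clear of the pin, the holes are empty and the guard is still leaned back. I'll pull it toward the robot along the unit's -x.

>>> {"fn": "jog_arm", "kwargs": {
  "translation": [
    [-1.0, -0.15, 0],
    [-1.1, -0.16, 0],
    [-1.2, -0.17, 0],
    [-1.2, -0.17, 0],
    [-1.1, -0.16, 0],
    [-1.0, -0.15, 0],
    [0, 0, 0],
    [0, 0, 0]
  ],
  "turn": [0, 0, 0, 0, 0, 0, 0, 0],
  "jaw": [-0.9, -0.9, -0.9, -0.9, -0.9, -0.9, -0.9, -0.9]
}}

```text
time_s: 18.65
eef_pos: [0.4681, -0.2508, 0.3716]
ee_rot: [[-0.99, -0.14, -0.003], [-0.14, 0.99, -0.0], [0.003, 0.0, -1.0]]
ft_force: [-2.0, -4.0, 1.6]
grip_width: 0.0164
grip_force: 59.2
```

```bash
python3 -c "
from h import *
st();print(inU(arm.get_obs()['eef_pos']));s=snap('scene');t=snap('top')
cv2.imwrite('pics/s7.png',np.hstack([cv2.resize(s[130:320,170:300],None,fx=3,fy=3,interpolation=2),cv2.resize(t[130:320,380:460],None,fx=3,fy=3,interpolation=2)]))
X=[130+n for n in ()]
for n in('scene','top'):
  print(n,'pin',proj(n,np.array([*U(9.5,-149.5),.143])).round(1),'pivot upright',proj(n,np.array([*U(130,-150),.140])).round(1))"
```

```text
t 18.65 p [ 46.81 -25.08  37.16] yaw 98.04 w 0.0164 gf 59.2 F [-2.  -4.   1.6]
[ -90.44538283 -149.3098793 ]
scene pin [209.9 219.4] pivot upright [201.8 257.5]
top pin [430.5 211.9] pivot upright [420. 153.]
```

View pics/s7.png

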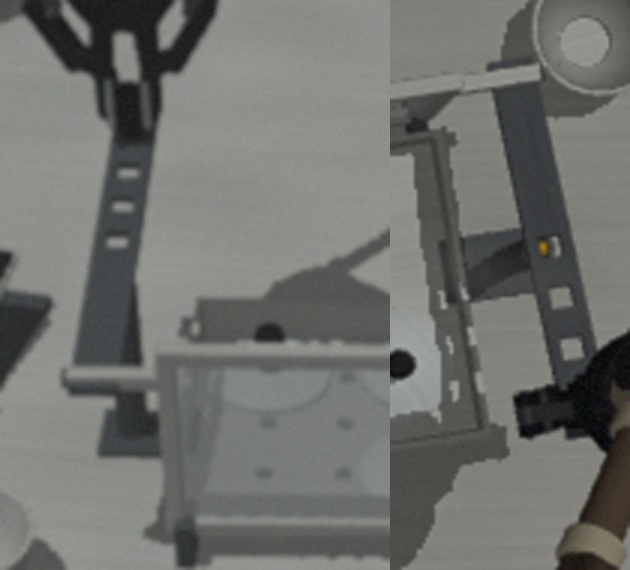

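The inner hole is over the pin in the top view: hole (433,212), pin (431,212), which matches once the height parallax is allowed for. I'll lower along the arc.

>>> {"fn": "jog_arm", "kwargs": {
  "translation": [
    [-0.2, 0, -0.9],
    [-0.2, 0, -0.9],
    [-0.2, -0.1, -0.9],
    [0, 0, 0],
    [0, 0, 0]
  ],
  "turn": [0, 0, 0, 0, 0],
  "jaw": [-0.9, -0.9, -0.9, -0.9, -0.9]
}}

```text
time_s: 19.25
eef_pos: [0.4628, -0.2515, 0.3433]
ee_rot: [[-0.99, -0.141, -0.002], [-0.141, 0.99, 0.001], [0.002, 0.001, -1.0]]
ft_force: [-1.0, -4.6, -0.1]
grip_width: 0.0164
grip_force: 60.1
```

>>> {"fn": "jog_arm", "kwargs": {
  "translation": [
    [-0.2, 0, -0.8],
    [-0.1, 0, -0.8],
    [-0.1, 0, -0.7],
    [-0.1, 0, -0.6],
    [0, 0, 0],
    [0, 0, 0]
  ],
  "turn": [0, 0, 0, 0, 0, 0],
  "jaw": [-0.9, -0.9, -0.9, -0.9, -0.9, -0.9]
}}

```text
time_s: 19.85
eef_pos: [0.4582, -0.2518, 0.3148]
ee_rot: [[-0.99, -0.142, 0.0], [-0.142, 0.99, -0.001], [0.0, -0.001, -1.0]]
ft_force: [0.4, -6.1, 0.2]
grip_width: 0.0162
grip_force: 61.4
```

```bash
python3 -c "
from h import *
st();print(inU(arm.get_obs()['eef_pos']));s=snap('scene');t=snap('top')
cv2.imwrite('pics/s8.png',np.hstack([cv2.resize(s[130:320,170:300],None,fx=3,fy=3,interpolation=2),cv2.resize(t[130:320,380:460],None,fx=3,fy=3,interpolation=2)]))"
```

```text
t 19.85 p [ 45.82 -25.18  31.48] yaw 98.14 w 0.0162 gf 61.4 F [ 0.4 -6.1  0.2]
[-100.38937859 -148.86980419]
```

View pics/s8.png

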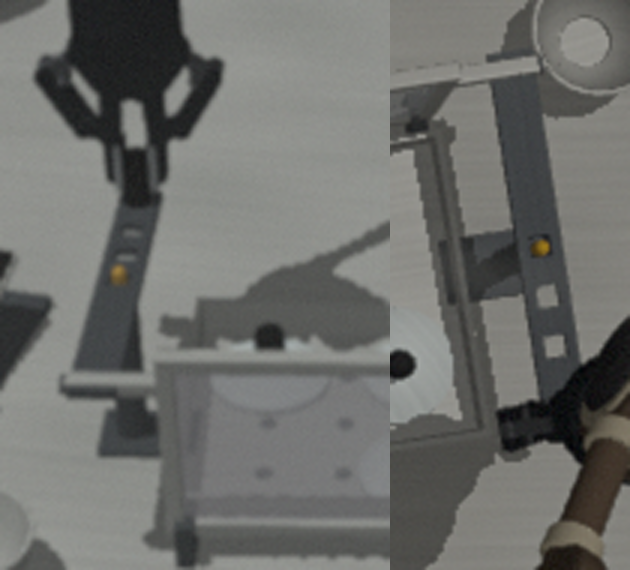

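The pin is through the inner hole in both views. I'll ease down and release.

>>> {"fn": "jog_arm", "kwargs": {
  "translation": [
    [0, 0, -0.2],
    [0, 0, 0],
    [0, 0, 0],
    [0, 0, 0],
    [0, 0, 0],
    [0, 0, 0]
  ],
  "turn": [0, 0, 0, 0, 0, 0],
  "jaw": [-0.9, -0.9, 0.2, 0.2, 0.2, 0.2]
}}

```text
time_s: 20.55
eef_pos: [0.4579, -0.2509, 0.3129]
ee_rot: [[-0.99, -0.141, -0.001], [-0.141, 0.99, 0.002], [0.001, 0.002, -1.0]]
ft_force: [-0.6, -0.5, 0.7]
grip_width: 0.051
grip_force: 0.0
```

>>> {"fn": "jog_arm", "kwargs": {
  "translation": [
    [0, 0, 3],
    [0, 0, 4.0],
    [0, -4.0, 1.0],
    [0, -4.8, 0],
    [0, -4.8, 0],
    [0, 0, 0],
    [0, 0, 0]
  ],
  "turn": [0, 0, 0, 0, 0, 0, 0],
  "jaw": [0.2, 0.2, 0.2, -1, -1, -1, -1]
}}

```text
time_s: 21.25
eef_pos: [0.4578, -0.3881, 0.3929]
ee_rot: [[-0.99, -0.139, -0.001], [-0.139, 0.99, 0.002], [0.001, 0.002, -1.0]]
ft_force: [0.2, 0.6, -0.0]
grip_width: 0.0002
grip_force: 0.0
```

```bash
python3 -c "
from h import *
st();s=snap('scene');t=snap('top');knobs(t)
cv2.imwrite('pics/s9.png',np.hstack([cv2.resize(s[150:340,110:300],None,fx=2.5,fy=2.5,interpolation=2),cv2.resize(t[120:310,395:520],None,fx=2.5,fy=2.5,interpolation=2)]))
# brass & hole height
for n,im in(('scene',s),('top',t)):
  h=cv2.cvtColor(im,cv2.COLOR_BGR2HSV);print(n,blobs((h[:,:,1]>140)&(h[:,:,0]>12)&(h[:,:,0]<35)&(h[:,:,2]>70),3))
for q in[(-96.5,-150,.151),(9.5,-149.5,.138)]:
  X=np.array([*U(*q[:2]),q[2]]);print(proj('scene',X).round(1),proj('top',X).round(1))"
```

```text
t 21.25 p [ 45.78 -38.81  39.29] yaw 97.97 w 0.0002 gf 0.0 F [ 0.2  0.6 -0. ]
[510, 215] 45 [ 0.567 -0.436] [ -19. -345.]
[419, 215] 51 [ 0.569 -0.235] [  12. -147.]
[382, 251] 70 [ 0.491 -0.152] [-53. -54.]
[333, 260] 58 [ 0.473 -0.042] [-55.  57.]
[438, 266] 189 [ 0.456 -0.275] [-106. -170.]
[230, 332] 87 [0.319 0.188] [-174.  306.]
[636, 352] 93 [ 0.263 -0.7  ] [-357. -561.]
[582, 367] 136 [ 0.231 -0.582] [-371. -440.]
[634, 374] 83 [ 0.213 -0.694] [-405. -548.]
[248, 478] 50 [0.001 0.153] [-492.  317.]
scene [([209.0, 220.7], [208, 220, 3, 3, 7])]
top [([430.0, 212.1], [428, 210, 5, 5, 20])]
[215.4 188.6] [440.9 264.6]
[210.1 221.5] [429.9 212.1]
```

View pics/s9.png

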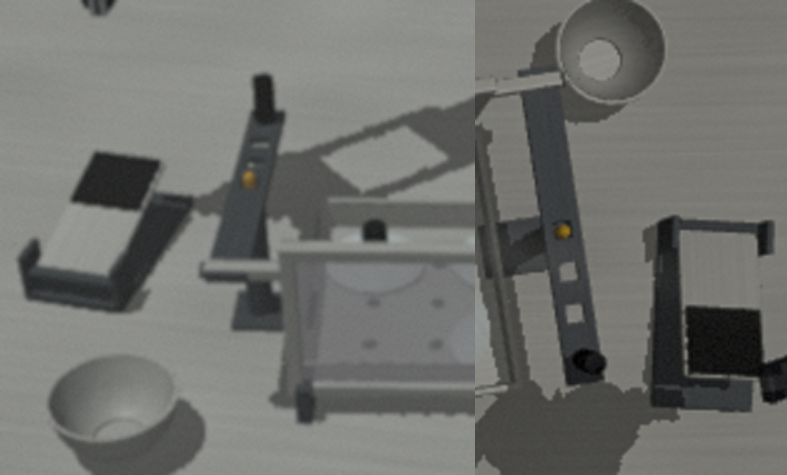

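The stay is seated: the knob is at scene (215,188), where I predicted (215.4,188.6), and the pin shows in the inner hole. Next is the pedal.

>>> {"fn": "jog_arm", "kwargs": {
  "translation": [
    [1.7, 0, -2.0],
    [0, 0, -4.0],
    [0, 0, -4.0],
    [0, 0, -3.5],
    [0, 0, 0],
    [0, 0, 0]
  ],
  "turn": [0, 0, 0, 0, 0, 0],
  "jaw": [-1, -1, -1, -1, -1, -1]
}}

```text
time_s: 21.95
eef_pos: [0.4753, -0.3862, 0.2585]
ee_rot: [[-0.99, -0.142, -0.001], [-0.142, 0.99, 0.001], [0.001, 0.002, -1.0]]
ft_force: [-0.4, -0.4, 0.4]
grip_width: -0.0
grip_force: 0.0
```

>>> {"fn": "jog_arm", "kwargs": {
  "translation": [
    [0, 0, -1.0],
    [0, 0, -1.0],
    [0, 0, -1.0],
    [0, 0, -1.0],
    [0, 0, -0.5],
    [0, 0, 0],
    [0, 0, 0]
  ],
  "turn": [0, 0, 0, 0, 0, 0, 0],
  "jaw": [-1, -1, -1, -1, -1, -1, -1]
}}

```text
time_s: 22.65
eef_pos: [0.4743, -0.3883, 0.2153]
ee_rot: [[-0.99, -0.141, -0.003], [-0.141, 0.99, -0.0], [0.003, 0.0, -1.0]]
ft_force: [-5.4, 1.4, 11.9]
grip_width: -0.0002
grip_force: 5.5
```

>>> {"fn": "jog_arm", "kwargs": {
  "translation": [
    [0, 0, -0.5],
    [0, 0, -0.4],
    [0, 0, 0],
    [0, 0, 0]
  ],
  "turn": [0, 0, 0, 0],
  "jaw": [-1, -1, -1, -1]
}}

```text
time_s: 23.05
eef_pos: [0.4744, -0.3886, 0.21]
ee_rot: [[-0.99, -0.142, -0.004], [-0.142, 0.99, 0.0], [0.004, 0.001, -1.0]]
ft_force: [-11.9, 4.5, 29.9]
grip_width: 0.0001
grip_force: 14.7
```

On the stop: the tip is at 37 mm and the force has gone past the spring's 13 N. I'll hold, then let it up.

>>> {"fn": "jog_arm", "kwargs": {
  "translation": [
    [0, 0, 0.1],
    [0, 0, 0],
    [0, 0, 0],
    [0, 0, 0],
    [0, 0, 0],
    [0, 0, 0],
    [0, 0, 0],
    [0, 0, 0]
  ],
  "turn": [0, 0, 0, 0, 0, 0, 0, 0],
  "jaw": [-1, -1, -1, -1, -1, -1, -1, -1]
}}

```text
time_s: 23.85
eef_pos: [0.4743, -0.3885, 0.2102]
ee_rot: [[-0.99, -0.142, -0.004], [-0.142, 0.99, -0.0], [0.004, 0.001, -1.0]]
ft_force: [-10.8, 4.0, 25.1]
grip_width: 0.0002
grip_force: 12.3
```

```bash
python3 -c "
from h import *
st()
s=snap('scene','scene_ped')"
```

```text
t 23.85 p [ 47.43 -38.85  21.02] yaw 98.14 w 0.0002 gf 12.3 F [-10.8   4.   25.1]
```

>>> {"fn": "jog_arm", "kwargs": {
  "translation": [
    [0, 0, 0],
    [0, 0, 0],
    [0, 0, 1.0],
    [0, 0, 2.0],
    [0, 0, 4.0],
    [0, 0, 4.8],
    [0, 0, 4.8],
    [0, 0, 2.0]
  ],
  "turn": [0, 0, 0, 0, 0, 0, 0, 0],
  "jaw": [-1, -1, -1, -1, -1, -1, 0.2, 0.2]
}}

```text
time_s: 24.7
eef_pos: [0.4762, -0.3886, 0.398]
ee_rot: [[-0.99, -0.14, 0.007], [-0.14, 0.99, -0.007], [-0.006, -0.008, -1.0]]
ft_force: [0.9, -0.2, 0.4]
grip_width: 0.0281
grip_force: 0.0
```

>>> {"fn": "jog_arm", "kwargs": {
  "translation": [
    [-0.3, 3.5, 0],
    [-0.4, 4.5, 0],
    [-0.4, 4.0, 0],
    [-0.3, 1.7, 0],
    [0, 0, 0],
    [0, 0, 0]
  ],
  "turn": [0, 0, 0, 0, 0, 0],
  "jaw": [0.2, 0.2, 0.2, 0.2, 0.2, 0.2]
}}

```text
time_s: 25.3
eef_pos: [0.4615, -0.251, 0.3921]
ee_rot: [[-0.99, -0.141, 0.001], [-0.141, 0.99, -0.002], [-0.001, -0.002, -1.0]]
ft_force: [-0.1, -1.4, 0.9]
grip_width: 0.0511
grip_force: 0.0
```

>>> {"fn": "jog_arm", "kwargs": {
  "translation": [
    [0, -0.1, -3.0],
    [0, 0, -3.0],
    [0, 0, -1.5],
    [0, 0, -0.3],
    [0, 0, 0]
  ],
  "turn": [0, 0, 0, 0, 0],
  "jaw": [0.2, 0.2, 0.2, 0.2, 0.2]
}}

```text
time_s: 25.8
eef_pos: [0.4613, -0.2527, 0.3133]
ee_rot: [[-0.99, -0.139, -0.0], [-0.139, 0.99, -0.0], [0.0, 0.0, -1.0]]
ft_force: [0.8, 0.9, -0.1]
grip_width: 0.0515
grip_force: 0.0
```

>>> {"fn": "jog_arm", "kwargs": {
  "translation": [
    [0, 0, 0],
    [0, 0, 0],
    [0, 0, 0],
    [0, 0, 0],
    [0, 0, 0]
  ],
  "turn": [0, 0, 0, 0, 0],
  "jaw": [-0.9, -0.9, -0.9, -0.9, -0.9]
}}

```text
time_s: 26.3
eef_pos: [0.4617, -0.2516, 0.315]
ee_rot: [[-0.99, -0.141, 0.002], [-0.141, 0.99, -0.001], [-0.002, -0.001, -1.0]]
ft_force: [0.2, 1.5, 6.6]
grip_width: 0.0162
grip_force: 58.6
```

>>> {"fn": "jog_arm", "kwargs": {
  "translation": [
    [0.1, 0, 1.0],
    [0.2, 0, 1.0],
    [0.2, 0.1, 1.0],
    [0.2, 0, 1.0],
    [0.3, 0.1, 1.0],
    [0, 0, 0],
    [0, 0, 0]
  ],
  "turn": [0, 0, 0, 0, 0, 0, 0],
  "jaw": [-0.9, -0.9, -0.9, -0.9, -0.9, -0.9, -0.9]
}}

```text
time_s: 27.0
eef_pos: [0.4716, -0.2499, 0.3644]
ee_rot: [[-0.99, -0.14, 0.002], [-0.14, 0.99, -0.002], [-0.002, -0.002, -1.0]]
ft_force: [1.8, -4.3, -2.0]
grip_width: 0.016
grip_force: 58.8
```

>>> {"fn": "jog_arm", "kwargs": {
  "translation": [
    [0.7, 0.1, 0],
    [0.9, 0.1, 0],
    [1.0, 0.1, 0],
    [0.7, 0.1, 0],
    [0, 0, 0],
    [0, 0, 0]
  ],
  "turn": [0, 0, 0, 0, 0, 0],
  "jaw": [-0.9, -0.9, -0.9, -0.9, -0.9, -0.9]
}}

```text
time_s: 27.6
eef_pos: [0.5049, -0.2455, 0.3633]
ee_rot: [[-0.99, -0.141, 0.002], [-0.141, 0.99, -0.0], [-0.002, -0.001, -1.0]]
ft_force: [3.3, -4.5, -2.3]
grip_width: 0.0164
grip_force: 58.7
```

```bash
python3 -c "
from h import *
st();print(inU(arm.get_obs()['eef_pos']));s=snap('scene');t=snap('top')
cv2.imwrite('pics/s10.png',np.hstack([cv2.resize(s[130:320,170:300],None,fx=3,fy=3,interpolation=2),cv2.resize(t[130:320,380:460],None,fx=3,fy=3,interpolation=2)]))
X=np.array([*U(9.5,-149.5),.162]);print('hole over pin top',proj('top',X),(proj('top',X)-[380,130])*3+[390,0])"
```

```text
t 27.6 p [ 50.49 -24.55  36.33] yaw 98.09 w 0.0164 gf 58.7 F [ 3.3 -4.5 -2.3]
[ -53.20924381 -149.36325131]
hole over pin top [432.57912244 211.03610941] [547.73736732 243.10832824]
```

View pics/s10.png

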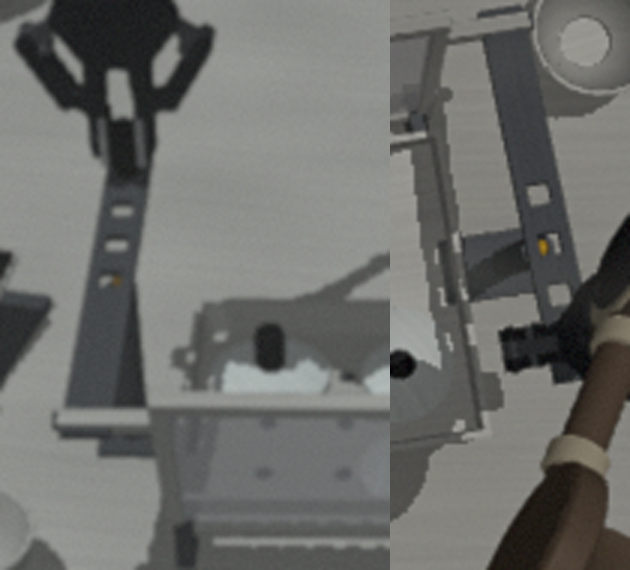

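The middle hole is above the pin: seen at crop (549,243), expected (548,243). I'll lower along the arc.

>>> {"fn": "jog_arm", "kwargs": {
  "translation": [
    [-0.2, 0, -0.8],
    [-0.2, 0, -0.8],
    [-0.2, -0.1, -0.8],
    [-0.2, 0, -0.8],
    [-0.1, 0, -0.7],
    [0, 0, -0.4],
    [0, 0, 0],
    [0, 0, 0]
  ],
  "turn": [0, 0, 0, 0, 0, 0, 0, 0],
  "jaw": [-0.9, -0.9, -0.9, -0.9, -0.9, -0.9, -0.9, -0.9]
}}

```text
time_s: 28.5
eef_pos: [0.4952, -0.2467, 0.3206]
ee_rot: [[-0.99, -0.141, 0.0], [-0.141, 0.99, -0.001], [-0.0, -0.001, -1.0]]
ft_force: [-0.4, -4.9, 1.4]
grip_width: 0.0159
grip_force: 59.2
```

```bash
python3 -c "
from h import *
st();print(inU(arm.get_obs()['eef_pos']))"
```

```text
t 28.5 p [ 49.52 -24.67  32.06] yaw 98.1 w 0.0159 gf 59.2 F [-0.4 -4.9  1.4]
[ -62.98937173 -149.21101586]
```

As expected, with little force. I'll release, retreat and check.

>>> {"fn": "jog_arm", "kwargs": {
  "translation": [
    [0, 0, -0.2],
    [0, 0, 0],
    [0, 0, 0],
    [0, 0, 0],
    [0, 0, 0],
    [0, 0, 0]
  ],
  "turn": [0, 0, 0, 0, 0, 0],
  "jaw": [-0.9, -0.9, 0.2, 0.2, 0.2, 0.2]
}}

```text
time_s: 29.1
eef_pos: [0.4948, -0.2458, 0.3177]
ee_rot: [[-0.99, -0.141, -0.002], [-0.141, 0.99, 0.002], [0.002, 0.002, -1.0]]
ft_force: [-0.5, 0.2, -0.5]
grip_width: 0.0514
grip_force: 0.0
```

>>> {"fn": "jog_arm", "kwargs": {
  "translation": [
    [0, 0, 3],
    [0, 0, 4.0],
    [-3, 0, 1.0],
    [-4.5, 0, 0],
    [-4.5, 0, 0],
    [-4.5, 0, 0],
    [0, 0, 0],
    [0, 0, 0]
  ],
  "turn": [0, 0, 0, 0, 0, 0, 0, 0],
  "jaw": [0.2, 0.2, 0.2, 0.2, 0.2, 0.2, 0.2, 0.2]
}}

```text
time_s: 29.9
eef_pos: [0.3294, -0.2463, 0.3986]
ee_rot: [[-0.99, -0.139, 0.001], [-0.139, 0.99, 0.0], [-0.001, 0.0, -1.0]]
ft_force: [0.6, 0.0, 0.2]
grip_width: 0.0512
grip_force: 0.0
```

```bash
python3 -c "
from h import *
st();s=snap('scene');t=snap('top');knobs(t)
cv2.imwrite('pics/s11.png',np.hstack([cv2.resize(s[170:340,110:270],None,fx=2.5,fy=2.5,interpolation=2),cv2.resize(t[110:280,370:520],None,fx=2.5,fy=2.5,interpolation=2)])[:600,:800])
cv2.imwrite('pics/s12.png',np.hstack([cv2.resize(s[220:340,220:345],None,fx=3,fy=3,interpolation=2),cv2.resize(t[180:300,285:415],None,fx=3,fy=3,interpolation=2)]))
X=np.array([*U(-62.4,-150),.157]);print('knob',proj('scene',X).round(1),(proj('scene',X)-[110,170])*2.5)"
```

```text
t 29.9 p [ 32.94 -24.63  39.86] yaw 97.99 w 0.0512 gf 0.0 F [0.6 0.  0.2]
[510, 215] 43 [ 0.567 -0.436] [ -19. -345.]
[419, 215] 40 [ 0.571 -0.235] [  13. -148.]
[436, 248] 140 [ 0.496 -0.27 ] [ -65. -171.]
[382, 251] 69 [ 0.491 -0.152] [-53. -54.]
[333, 260] 58 [ 0.473 -0.042] [-55.  57.]
[230, 332] 86 [0.319 0.188] [-174.  306.]
[494, 358] 190 [ 0.254 -0.39 ] [-321. -254.]
[452, 407] 132 [ 0.148 -0.295] [-412. -146.]
[522, 465] 164 [ 0.023 -0.443] [-556. -273.]
knob [213.3 194.6] [258.27347205  61.37913448]
```

View pics/s11.png

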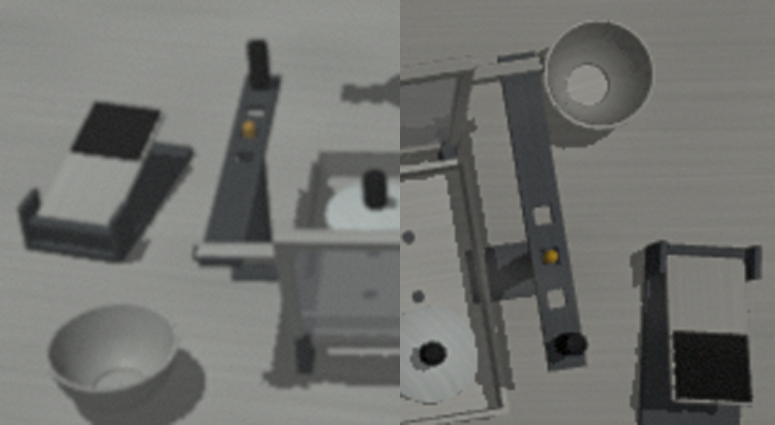

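View pics/s12.png

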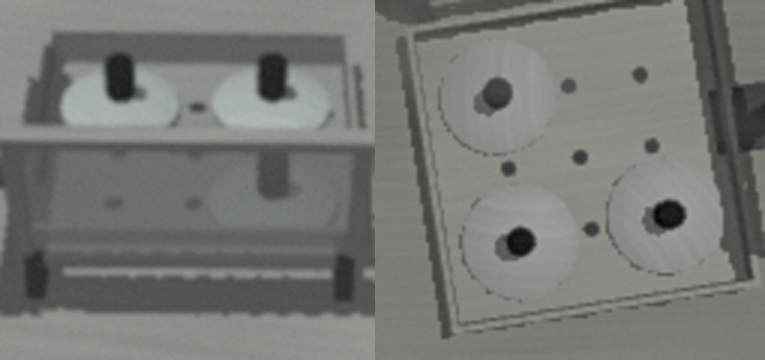

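The pin is in the middle hole, with the knob at crop (258,62) against a predicted (258,61). The pedal is up, and all three lids lie flat and apart in the tray. Time to hand in.

```bash
python3 -c "
from h import *
print(order.sign_off())"
```

```text
the job is handed in; nothing more can be done
None
```

I handed the job in at about 30 s with no verdict returned: all three lids lie flat in the tray, the pedal was held on its stop for about a second with the guard pinned upright, and the stay is re-pinned by its middle hole, but I viewed 15 pictures, one over the limit of 14.

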